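Seat the bracket in the squaring corner and hold it for measuring

TASK

Take the red-capped setting block out of the corner of the grey squaring fixture and put it back, standing fully home, in the storage slot with the red label. Then pick up the green bracket, stand it on the fixture plate with the long side of its foot along the long fence, and press it into the corner so that it is flush against both fences at once; finish while still holding it pressed against both fences, firmly but without ramming it, for the measurement. Leave the yellow setting block, the ring gauge and the bottle where they are.

Things in the scene. Friction and masses are not known exactly. Their poses are not given: they have to be found in the camera images.
- fixture: Fixed grey square plate, 170 x 170 mm, 12 mm thick, carrying two low dark steel fences. Origin at the centre of its underside, on the table; z up. The long fence stands on its +x part, the short fence on its +y part; the corner opens towards its -x and -y. Its yaw differs from start to start.
- corner (a point): The point on the plate's top face (12 mm above the table) where the planes of the two fences' inner faces meet; it is at (50, 50, 12) mm in the fixture's frame and has the fixture's axes. The clear area of the plate lies towards -x and -y from it. Seated, the bracket's origin is at (-28, -35, 0) mm in this frame.
- fence_long: Long dark steel fence, 121 mm long along the fixture's y, 18 mm thick, 20 mm high above the plate (top 32 mm above the table). Origin at the centre of its underside, same axes as the fixture; its inner face is 9 mm to -x of that. It is rigid.
- fence_short: Short dark steel fence, 111 mm long along the fixture's x, 18 mm thick, 20 mm high above the plate. Origin at the centre of its underside, same axes as the fixture; its inner face is 9 mm to -y of that. Rigid, ground and oiled like the other. Still, friction on one fence can hold back the push towards the other, so press on past first touch. Each fence ends 10 mm short of the corner point (open relief gap).
- setting_red: Loose steel setting block with a red cap, about 0.3 to 0.55 kg: square foot 44 x 44 x 25 mm high, above it a centred square stem 18 x 18 mm from 25 to 62 mm height, its top 10 mm red. Origin at the centre of the foot's underside, z up, x and y along the sides. It starts upright on the fixture plate near the corner. Take it by the stem.
- slot_red: Fixed storage slot with red label strip and red rim edges: a square tray, outside 66 x 66 mm, pocket 54 x 54 mm, wall tops 16 mm above the table, pocket floor 4 mm above the table. The label strip lies 33 to 43 mm to -x of the centre, 8 mm high. Origin at the centre of its underside, z up, x and y along the walls. The three slots change places and yaw between starts.
- slot_yellow: Like slot_red but with yellow label; the yellow setting block stands in it.
- slot_blue: Like slot_red but with blue label; it is empty and stays empty.
- setting_yellow: Bystander: loose setting block like the red one with a yellow cap, standing in the yellow slot. Origin at the centre of its underside.
- bracket: Loose machined T bracket, green anodised aluminium, about 0.25 to 0.45 kg: foot 56 mm (x) x 70 mm (y) x 25 mm high, and on it a centred upright web 14 mm thick (x), 46 mm wide (y), from 25 to 72 mm height, with a bore drawn on it. The same after half a turn; either way round is right. Origin at the centre of the foot's underside, z up. It starts upright on the table. Take it by the web, high enough for the fingers to pass over the foot and the fences.
- ring_gauge: Bystander: loose brass ring, 60 mm outside, 36 mm inside, 20 mm high, flat on the table. Origin at the centre of its underside.
- bottle: Bystander: small loose bottle, 52 mm diameter, 130 mm high, standing on the table. Origin at the centre of its underside.
Not all that is in view belongs to the job. Leave any orange look-alike of the setting_red alone.

How it is judged (in metres and radians):
On the way, in this order (a step that is already met when the one before it is completed fails the run):
1. the red setting block stands fully down in the red slot, let go (horizontal distance between setting_red and slot_red below 0.008 m and z of setting_red in the frame of slot_red between 0.002 and 0.007 m and angle between setting_red's own z axis and vertical below 0.06 rad and contact force between the fingers and setting_red below 0.1 N), for 0.2 s.
2. the bracket stands in the corner and is pressed on both fences (contact force between bracket and fence_long above 2 N and contact force between bracket and fence_short above 2 N and contact force between the fingers and bracket above 1 N and x of bracket in the frame of corner above -0.031 m and y of bracket in the frame of corner above -0.038 m and z of bracket in the frame of corner between -0.002 and 0.004 m and angle between the y axis of bracket and the y axis of fixture, either way round below 0.05 rad and angle between bracket's own z axis and vertical below 0.05 rad), for 0.2 s.
At the end, for the whole second after the job is handed in: Bracket held by the fingers (over 1 N), pressing over 2 N on each fence at once, within 3 mm of fully in the corner, at most 4 mm off the plate, square and upright within 0.05 rad. Red block let go in the red slot: within 8 mm of centre and 3 mm of its floor, upright (all of step 1 and all of step 2); the arm keeps its last pose, push and grip.
It fails at once if the bracket is rammed against a fence (over 80 N) (contact force between bracket and fence_long above 80 N or contact force between bracket and fence_short above 80 N).
It fails at once if the yellow setting block, the ring gauge or the bottle is moved by more than 20 mm (distance of any of setting_yellow, ring_gauge, bottle from where it was at the start of the episode above 0.02 m).
It also fails if it takes over 64 s, if anything falls off the work surface, if the arm or the gripper's body presses on something with over 40 N, if the wrist force passes 120 N, or if a joint passes its speed limit or range.

ROBOT

A 6-joint arm with a two-finger parallel gripper is mounted at the origin on the work surface. World frame = base frame: x ahead of the robot, y to its left, z up, the work surface at z = 0. Lengths are in mm, angles in rad, forces in N, time in s.
With the tool pointing down it reaches from about 350 to 775 mm from the base axis. Payload 7.3 kg.
Tool frame: the origin (TCP) lies on the centre line of the jaws, within the pads' length; the fingertips stand 22 mm ahead of it and the grasp point (between the pads) lies 3 mm ahead of it; z points along the fingers, y is the direction in which the jaws open and shut (so a half turn about z gives the same grasp; the last joint's range is limited). The gripper opens to 92 mm and grips with 3 to 60 N. Pads are 19 mm wide; open, the fingers measure 130 mm over their backs; the gripper's body (75 mm by 190 mm) begins 47 mm behind the grasp point.
Start: joints at [1.093, 0.342, 1.524, -0, 1.275, -0.146], TCP at [171.003, 496.391, 220.341] pointing down, gripper open.
Joint ranges: [-2.53, 2.53], [-0.77, 2.02], [0.04, 2.7], [-1, 4.14], [0.28, 2.66], [-3.11, 3.11]. Speed limits (rad/s): [2.57, 2.57, 3.14, 3.14, 3.14, 3.14].

INTERFACE

Orientations are given as [roll, pitch, yaw] about the fixed x, y, z axes, in that order (R = Rz(yaw) Ry(pitch) Rx(roll)).
In Python, from plant import get_obs, capture, bot, spot_in gives the robot as it stands.
- The arm moves only by the shell command python3 -m handwheel 'ROWS' [OPENING]. ROWS is JSON, a list of rows, each a list of 2 entries, a list of its own where there are three numbers: the shift along the world's x, y, z in mm, then the turn, a rotation vector about the world's x, y, z in rad. In form: [[[x, y, z], [wx, wy, wz]], ...]. A call has 1 to 12 rows; each row shifts and turns the commanded pose from where the row before left it; what a row does not reach is not made up. A row lasts 1/8 s, in which the tool goes at most 62.5 mm and 10.7 degrees, less where a joint would pass 70% of its speed; a pose out of reach is approached as far as the arm can. A call is refused whole if a number of a shift passes 62.5 or a number of a turn 0.188, either way. A call with a gripper value outside its range is refused whole. OPENING is the closure, from 0 (fully open) to 1 (shut), set as the call begins (- or left out, the last holds). The fingers move at their own pace and stop on an object; the grip force is fixed at half the most. Time passes only in rows, so rows that do not move let the fingers close. It gives the time, the measured TCP pose, the force and the opening at its end, in the units of the state.
- get_obs(): the state, without advancing time (a new reading comes with each control period).
- capture(name): name is "scene" or "top" or "wrist"; returns a dict with "img" (400x640x3 uint8, red, green, blue), "fx", "fy", "cx", "cy" (pixels), "k1" (the pictures are not rectified: a ray, as slopes to the right and down, at radius r is drawn at 1 + k1 r^2 times it, then the intrinsics apply), "cam_to_world" (4x4, takes a point from camera to world coordinates). Camera axes: x right, y up, looking along -z (the intrinsics and any distortion apply to the point x, -y, -z); pixel columns grow to the right and rows downward; lengths in mm; the calibration is good to about 2 mm. A picture is of the moment at which its call begins. There is no depth.
- bot.close_job(): hands the job in, once; it reports no verdict.
Trained networks look in the newest picture that a camera, given by its name, has taken for a name from the list of things; names that differ only in an ending like _2 or _b are one class to them, and where a whole thing is asked for, a point or a joint stands for the part that bears it (a point fixed in the world has none). Each returns a list of dicts, best first, with "score" (0 to 1); they miss things now and then, are a little off and sometimes report something else, mostly with a low value. They report only what shows in the picture. A call takes as long as a camera call. They do not tell look-alikes from the thing itself.
- spot_in(thing, camera): "xyz" ([x, y, z] in mm, in the coordinates of the camera as it stood for that picture, good to about 4 mm: the middle of the surface that is visible of it).
The state is a dict: "time": time; "joint_positions": joint angles; "dq": joint speeds; "tau": joint torques, N m; "tool_pos": TCP position; "tcp_rot": TCP orientation; "contact_force": force on the tool from outside, world axes, zero at the start; "moment": the same for the moment, N m; "grip_width": finger opening in mm.
Only numpy, scipy, OpenCV 4.12 (cv2) and the standard library are available. Lean on these libraries where they do the work, as an engineer would, in place of code of your own. Each camera call takes 0.05 s, during which the arm holds its last target. There are 200 camera calls.

## Working session

There is one attempt and no reset: what is moved stays moved. The work goes in short steps, Python scripts to look and compute and a shell command to move; the robot and the scene stay as the last step left them, time stands still between calls to the robot, and variables do not carry over. Pictures are saved under pics/ and viewed, about 8 in all and at most 12, crops included, and the job is handed in when it is done.

```bash
mkdir -p pics; ls
cat > h.py <<'E'
import numpy as np, cv2
from plant import get_obs, capture, bot, spot_in
def save(c,n):
    cv2.imwrite('pics/'+n+'.png',c['img'][:,:,::-1])
def K(c): return np.array([[c['fx'],0,c['cx']],[0,c['fy'],c['cy']],[0,0,1.]])
def ray(c,uv):
    p=cv2.undistortPoints(np.float64(uv).reshape(-1,1,2),K(c),np.array([c['k1'],0,0,0.])).reshape(-1,2)
    T=np.array(c['cam_to_world']); d=np.c_[p[:,0],-p[:,1],-np.ones(len(p))]@T[:3,:3].T
    return T[:3,3],d
def onz(c,uv,z):
    o,d=ray(c,uv); z=np.broadcast_to(np.asarray(z,float),(len(d),)); s=(z-o[2])/d[:,2]
    return o+d*s[:,None]
def proj(c,P):
    T=np.array(c['cam_to_world']); q=(np.float64(P).reshape(-1,3)-T[:3,3])@T[:3,:3]
    q=q*[1,-1,-1]
    return cv2.projectPoints(q,np.zeros(3),np.zeros(3),K(c),np.array([c['k1'],0,0,0.]))[0].reshape(-1,2)
def w(c,x): T=np.array(c['cam_to_world']); return T[:3,:3]@np.array(x)+T[:3,3]
E
python3 - <<'E'
from h import *
import pickle
for cam in ['top','scene']:
    c=capture(cam); save(c,cam+'0'); pickle.dump(c,open(cam+'0.pkl','wb'))
    print(cam, np.array(c['cam_to_world']).round(2).tolist(),c['fx'],c['k1'])
    for n in ['fixture','fence_long','fence_short','setting_red','slot_red','slot_yellow','slot_blue','setting_yellow','bracket','ring_gauge','bottle']:
        for r in spot_in(n,cam)[:3]:
            p=w(c,r['xyz']); print(n,round(r['score'],2),p.round(0),proj(c,p).round(0)[0])
print(get_obs())
E
```

```text
pics
top [[-0.01, 1.0, -0.1, 464.15], [-1.0, -0.01, 0.0, 95.81], [0.0, 0.1, 1.0, 1177.84], [0.0, 0.0, 0.0, 1.0]] 460.65623247765876 0.016960640299653742
fixture 0.8 [515. -29.  11.] [371. 216.]
fence_long 0.93 [589. -41.  33.] [376. 186.]
fence_short 0.59 [507.  38.  31.] [345. 219.]
setting_red 0.82 [558. 132.  21.] [307. 199.]
setting_red 0.82 [680. -59.  29.] [382. 150.]
setting_red 0.75 [673.  61.  25.] [335. 153.]
slot_red 0.82 [ 633. -251.   -3.] [456. 169.]
slot_yellow 0.57 [ 500. -268.   16.] [467. 221.]
slot_blue 0.57 [ 398. -272.    2.] [468. 261.]
setting_yellow 0.74 [ 521. -264.   25.] [466. 212.]
bracket 0.75 [434. 259.  27.] [257. 250.]
ring_gauge 0.63 [754. 193.  17.] [283. 124.]
bottle 0.72 [603. 442.  85.] [177. 180.]
scene [[-0.54, -0.43, 0.73, 1379.53], [0.84, -0.3, 0.45, 600.46], [0.02, 0.85, 0.52, 638.58], [0.0, 0.0, 0.0, 1.0]] 471.9557361660479 -0.046293023885945625
fixture 0.56 [562.  -1.  11.] [293. 209.]
fence_long 0.98 [595. -40.  31.] [273. 203.]
fence_short 0.7 [520.  41.  29.] [317. 201.]
setting_red 0.94 [558.   3.  39.] [296. 199.]
setting_red 0.78 [570
[... 358 characters left out ...]
 0.63 [625. 454.  64.] [465. 270.]
{'time': 1.2, 'joint_positions': array([ 1.09296575e+00,  3.42020106e-01,  1.52407247e+00,  1.29514749e-05,
        1.27542833e+00, -1.46029944e-01]), 'dq': array([ 0.00013565, -0.00041125,  0.00131451,  0.00026621, -0.00073648,
        0.00091666]), 'tau': array([-1.17941443e-03, -4.31128013e+01, -2.44476682e+01,  7.17168907e-02,
        4.85243846e-02, -3.98692885e-05]), 'tool_pos': array([171.01778396, 496.39011812, 220.3396898 ]), 'tcp_rot': array([ 3.14151987e+00, -1.81895279e-06,  2.80978825e+00]), 'contact_force': array([-0.17621127,  0.45430096,  0.58539505]), 'moment': array([ 0.03993791, -0.02350708, -0.02961482]), 'grip_width': 91.79827466441766}
```

Run:
```python
import cv2
a=cv2.imread('pics/top0.png')[100:290,150:500]
cv2.imwrite('pics/top0c.png',cv2.resize(a,None,fx=2.28,fy=2.28,interpolation=cv2.INTER_CUBIC))
b=cv2.imread('pics/scene0.png')[130:300,180:440]
cv2.imwrite('pics/scene0c.png',cv2.resize(b,None,fx=3,fy=3,interpolation=cv2.INTER_CUBIC))
```

```text
(no output)
```

View pics/top0c.png

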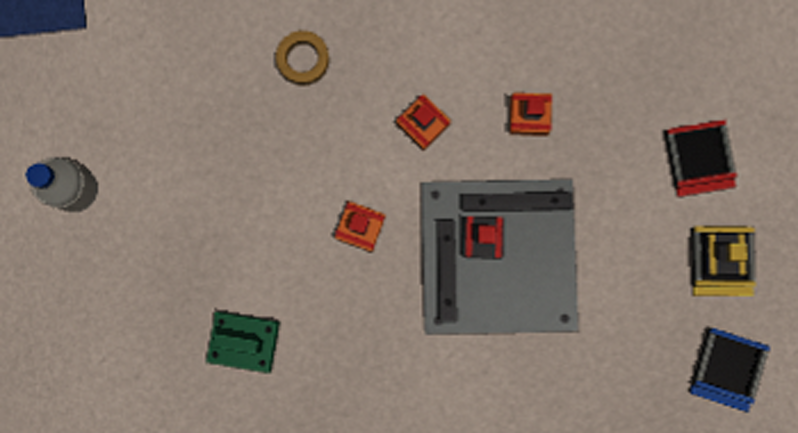

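View pics/scene0c.png

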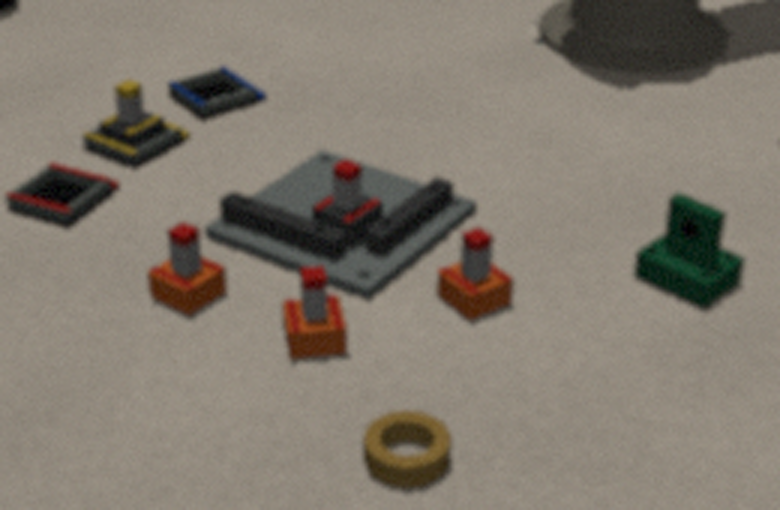

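The four red-capped candidates in the top crop are at (422,120), (530,112), (358,226) and (483,236). The first three have orange feet and stand off the fixture, so they are look-alikes. The one at (483,236) has a dark steel foot and stands in the fixture corner, so it is setting_red, and the enlarged scene crop at (347,185) confirms this. The red slot is the empty one at (700,158), and the bracket is at (243,342). I'll move in for a wrist view.

```bash
python3 -m handwheel '[[[28,-33,6],[0,0,-0.1]],[[28,-33,6],[0,0,-0.1]],[[28,-33,6],[0,0,-0.1]],[[28,-33,6],[0,0,-0.1]],[[28,-33,6],[0,0,-0.1]],[[28,-33,6],[0,0,-0.1]],[[28,-33,6],[0,0,-0.1]],[[28,-33,6],[0,0,-0.1]],[[28,-33,6],[0,0,-0.11]],[[28,-33,6],[0,0,-0.11]],[[28,-33,6],[0,0,-0.11]],[[28,-33,6],[0,0,-0.11]]]'
python3 -m handwheel '[[[10,-40,0],[0,0,0]],[[0,-40,0],[0,0,0]],[[0,0,0],[0,0,0]]]'
python3 - <<'E'
from h import *
import pickle
c=capture('wrist'); save(c,'w1'); pickle.dump(c,open('w1.pkl','wb'))
print(np.array(c['cam_to_world']).round(3).tolist(),c['fx'],c['k1'])
o=get_obs(); print(o['time'],o['tool_pos'],o['tcp_rot'],o['joint_positions'])
E
```

```text
time: 2.7
tool_pos: [507.8, 99.2, 292.6]
tcp_rot: [3.141, -0.0, 1.566]
contact_force: [-0.5, 0.7, -0.1]
grip_width: 91.9
time: 3.08
tool_pos: [517.1, 18.2, 292.1]
tcp_rot: [-3.141, 0.0, 1.566]
contact_force: [-0.2, 1.3, 0.7]
grip_width: 91.7
[[1.0, 0.005, 0.002, 517.391], [-0.005, 0.963, 0.269, 90.832], [-0.0, -0.269, 0.963, 456.194], [0.0, 0.0, 0.0, 1.0]] 283.6632460005596 0.00012742081743698187
3.125 [517.01603854  19.62862883 292.26207757] [-3.14149422e+00 -3.48184323e-04  1.56739123e+00] [-1.10472489e-01  2.81546475e-01  1.41145332e+00  3.38188227e-04
  1.44872795e+00 -1.07108615e-01]
```

View pics/w1.png

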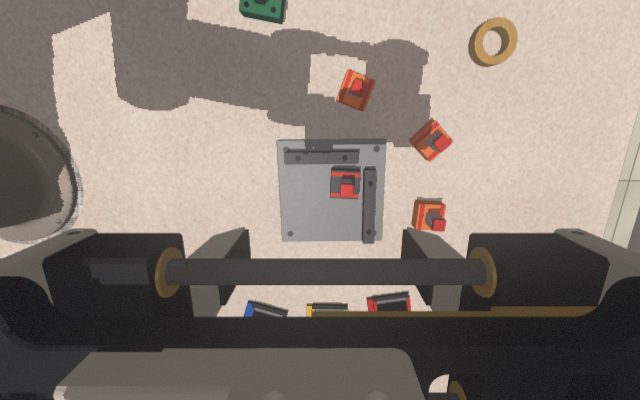

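The wrist view shows the plate at (277–386, 139–241), with the red block at (345,185) in the corner. The slots lie at the bottom, behind the gripper. Next I'll fit poses with an edge-based model fit.

```bash
cat > fit.py <<'E'
from h import *
import pickle
from scipy.optimize import differential_evolution, minimize
from scipy.ndimage import map_coordinates
def rect(w,d,z,cx=0,cy=0,sides='NSEW'):
    p=[(-w/2,-d/2),(w/2,-d/2),(w/2,d/2),(-w/2,d/2)]
    p=[np.array([cx+a,cy+b,z]) for a,b in p]
    return [(p[i],p[(i+1)%4]) for i in range(4)]
M={'fixture':rect(170,170,12)+rect(18,121,32,59,-20.5)+rect(111,18,32,-15.5,59),
 'slot':rect(66,66,16)+rect(54,54,16),
 'setting':rect(44,44,25)+rect(18,18,62),
 'bracket':rect(56,70,25)+rect(14,46,72)}
def grads(c,s=1.0):
    g=cv2.GaussianBlur(c['img'].astype(np.float32),(0,0),s)
    return cv2.Sobel(g,cv2.CV_32F,1,0),cv2.Sobel(g,cv2.CV_32F,0,1)
def score(x,edges,views,z0,n=40):
    ca,sa=np.cos(x[2]),np.sin(x[2]); R=np.array([[ca,-sa,0],[sa,ca,0],[0,0,1]]); t=np.array([x[0],x[1],z0])
    tot=0; k=0; s=np.linspace(.04,.96,n)[:,None]
    P=np.concatenate([a+(b-a)*s for a,b in edges])@R.T+t
    for c,(gx,gy) in views:
        q=proj(c,P).reshape(len(edges),n,2)
        for e in q:
            d=e[-1]-e[0]; nn=np.array([-d[1],d[0]])/np.hypot(*d)
            v=0
            for ch in range(3):
                a=map_coordinates(gx[:,:,ch],[e[:,1],e[:,0]],order=1,mode='nearest')*nn[0]+map_coordinates(gy[:,:,ch],[e[:,1],e[:,0]],order=1,mode='nearest')*nn[1]
                v+=np.minimum(np.abs(a),120).mean()
            tot+=v;k+=1
    return -tot/k
def fit(model,x0,caps,z0=0,r=20,ra=.4,s=1.0):
    views=[(c,grads(c,s)) for c in caps]
    b=[(x0[0]-r,x0[0]+r),(x0[1]-r,x0[1]+r),(x0[2]-ra,x0[2]+ra)]
    f=lambda x:score(x,M[model],views,z0,24)
    res=differential_evolution(f,b,maxiter=40,popsize=12,seed=1,tol=1e-6)
    return res.x,res.fun
def overlay(c,model,x,z0,img):
    ca,sa=np.cos(x[2]),np.sin(x[2]); R=np.array([[ca,-sa,0],[sa,ca,0],[0,0,1]])
    for a,b in M[model]:
        p=proj(c,np.array([a,b])@R.T+[x[0],x[1],z0])
        cv2.line(img,*[tuple(int(round(v*16)) for v in q) for q in p],(255,0,255),1,cv2.LINE_AA,4)
E
python3 - <<'E'
from fit import *
t,s,wr=[pickle.load(open(n+'.pkl','rb')) for n in ['top0','scene0','w1']]
L=[('fixture','fixture',(525,-8,0.0),0,[t,s,wr]),('red','setting',(555,3,0),12,[t,s,wr]),
('slot_red','slot',(640,-250,.2),0,[t,s]),('bracket','bracket',(440,260,-.2),0,[t,s])]
for n,m,x0,z0,cs in L:
    print(n)
    for lab,cc in [('all',cs)]+[(str(i),[c]) for i,c in enumerate(cs)]:
        x,f=fit(m,x0,cc,z0); print(lab,x.round(3),round(f,1))
        if lab=='all':
            for c,nm in zip(cs,['t','s','w']):
                c.setdefault('ov',c['img'].copy()); overlay(c,m,x,z0,c['ov'])
a=cv2.resize(t['ov'][140:280,230:490],None,fx=3,fy=3); b=cv2.resize(wr['ov'][130:250,260:400],None,fx=3,fy=3)
b2=np.zeros((360,780,3),np.uint8); b2[:, :420]=b
d=cv2.resize(s['ov'][160:250,270:390],None,fx=3,fy=3); b2[:270,420:780]=d
o=np.vstack([a,b2]); o=cv2.resize(o,(585,585),interpolation=cv2.INTER_AREA); cv2.imwrite('pics/ov1.png',o[:,:,::-1])
E
```

```text
fixture
all [ 5.25365e+02 -2.03640e+01  4.00000e-03] -253.3
0 [ 5.24801e+02 -2.01420e+01  8.00000e-03] -299.5
1 [ 5.40812e+02  6.80800e+00 -2.14000e-01] -214.9
2 [ 5.25297e+02 -2.28680e+01 -1.00000e-03] -275.1
red
all [ 5.45117e+02 -4.63300e+00 -6.40000e-02] -206.8
0 [ 5.43874e+02 -1.22200e+00 -1.90000e-02] -209.5
1 [ 5.4471e+02 -5.6040e+00 -1.2900e-01] -196.4
2 [ 5.45733e+02 -4.75300e+00 -6.60000e-02] -241.8
slot_red
all [ 6.39829e+02 -2.50904e+02  1.49000e-01] -268.4
0 [ 6.39994e+02 -2.50766e+02  1.56000e-01] -276.8
1 [ 6.39117e+02 -2.55667e+02  9.20000e-02] -268.5
bracket
all [ 4.35087e+02  2.62652e+02 -1.71000e-01] -238.2
0 [ 4.34688e+02  2.62017e+02 -1.77000e-01] -251.9
1 [ 4.40429e+02  2.64863e+02 -1.28000e-01] -244.8
```

View pics/ov1.png

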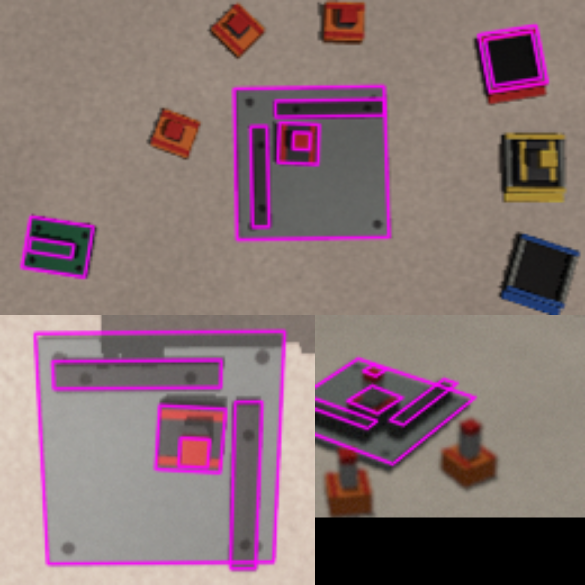

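```bash
python3 -m handwheel '[[[14,-12,0],[0,0,-0.06]],[[14,-12.5,-20],[0,0,0]],[[0,0,-40],[0,0,0]],[[0,0,-40],[0,0,0]],[[0,0,-40],[0,0,0]],[[0,0,-40],[0,0,0]],[[0,0,-30],[0,0,0]],[[0,0,-18.3],[0,0,0]],[[0,0,0],[0,0,0]]]'
python3 -m handwheel '[[[0,0,0],[0,0,0]],[[0,0,0],[0,0,0]],[[0,0,0],[0,0,0]],[[0,0,0],[0,0,0]],[[0,0,0],[0,0,0]],[[0,0,0],[0,0,0]]]' 1
```

```text
time: 4.25
tool_pos: [544.1, -2.7, 62.9]
tcp_rot: [-3.139, -0.001, 1.511]
contact_force: [0.5, 0.1, -0.6]
grip_width: 91.7
time: 5.0
tool_pos: [545.0, -4.1, 64.1]
tcp_rot: [3.142, 0.0, 1.51]
contact_force: [-0.5, -0.2, 0.3]
grip_width: 36.2
```

```bash
python3 -m handwheel '[[[0,0,0],[0,0,0]],[[0,0,0],[0,0,0]],[[0,0,0],[0,0,0]],[[0,0,0],[0,0,0]]]'
python3 -m handwheel '[[[0,0,10],[0,0,0]],[[0,0,30],[0,0,0]],[[0,0,40],[0,0,0]],[[0,0,20],[0,0,0]],[[0,0,0],[0,0,0]]]'
```

```text
time: 5.5
tool_pos: [545.2, -4.2, 64.1]
tcp_rot: [3.141, 0.0, 1.51]
contact_force: [1.4, -1.1, -1.3]
grip_width: 17.2
time: 6.12
tool_pos: [545.5, -4.1, 165.6]
tcp_rot: [3.139, 0.0, 1.51]
contact_force: [0.2, 0.2, -3.7]
grip_width: 16.9
```

```bash
python3 -m handwheel '[[[12,-41,10],[0,0,0.03]],[[12,-41,10],[0,0,0.03]],[[12,-41,10],[0,0,0.03]],[[12,-41,10],[0,0,0.03]],[[12,-41,0],[0,0,0.03]],[[12,-41,0],[0,0,0.03]],[[12,-41,0],[0,0,0.03]],[[11,-39,0],[0,0,0]],[[0,0,0],[0,0,0]],[[0,0,0],[0,0,0]]]'
python3 - <<'E'
from fit import *
c=capture('wrist'); save(c,'w2'); pickle.dump(c,open('w2.pkl','wb'))
t,s=[pickle.load(open(n+'.pkl','rb')) for n in ['top0','scene0']]
for cc in [[c],[c,t]]: print(fit('slot',(640,-251,.15),cc,0,12,.2))
x,f=fit('slot',(640,-251,.15),[c],0,12,.2)
o=c['img'].copy(); overlay(c,'slot',x,0,o); cv2.imwrite('pics/w2o.png',o[:,:,::-1])
o=get_obs(); print(o['time'],o['tool_pos'],o['tcp_rot'])
E
```

```text
time: 7.38
tool_pos: [639.3, -329.3, 202.0]
tcp_rot: [-3.139, -0.003, 1.72]
contact_force: [0.4, 0.6, -4.1]
grip_width: 17.2
(array([ 6.38758710e+02, -2.51250317e+02,  1.61927545e-01]), np.float64(-215.09053403441004))
(array([ 6.38922506e+02, -2.51161082e+02,  1.59804707e-01]), np.float64(-242.02946666941668))
7.425 [ 639.60119024 -328.91483463  202.78268587] [-3.13996447e+00 -2.12124049e-03  1.72037955e+00]
```

View pics/w2o.png

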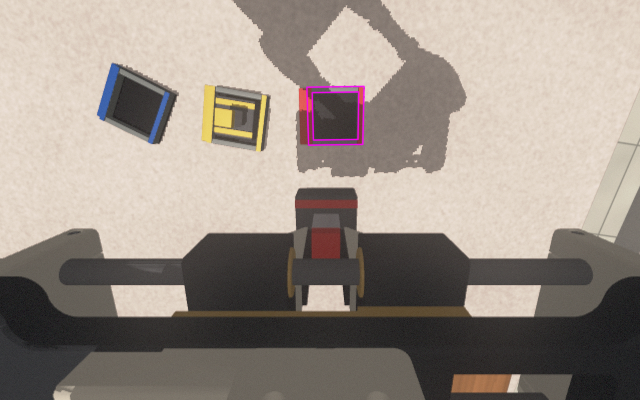

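The slot fit is at (639,-251) with yaw 0.16, and the block is held square in view at (326,190–240). I'll check where the block sits along y in the jaws.

Run:
```python
from fit import *
c=pickle.load(open('w2.pkl','rb'))
x=(639.6,-328.9,1.72-np.pi/2); z0=202.8-52
ca,sa=np.cos(x[2]),np.sin(x[2]); R=np.array([[ca,-sa,0],[sa,ca,0],[0,0,1]])
for p in [(-22,22,25),(22,22,25),(-22,22,0),(22,22,0),(-9,9,62),(9,9,62),(-9,-9,62)]:
    print(p,proj(c,R@np.array(p)+[x[0],x[1],z0])[0].round(1))
g=c['img'].astype(int); print(g[180:230:1,305].tolist())
```

```text
(-22, 22, 25) [294.3 194.9]
(22, 22, 25) [357.7 194.9]
(-22, 22, 0) [297.7 186.8]
(22, 22, 0) [354.2 186.8]
(-9, 9, 62) [310.4 232.7]
(9, 9, 62) [341.4 232.7]
(-9, -9, 62) [310.9 260.8]
[[228, 215, 201], [228, 215, 200], [229, 216, 202], [228, 215, 203], [227, 214, 200], [224, 210, 196], [224, 209, 195], [201, 184, 172], [126, 115, 107], [76, 70, 65], [79, 74, 68], [78, 72, 69], [77, 69, 68], [76, 68, 64], [74, 68, 66], [79, 70, 68], [78, 69, 67], [76, 71, 68], [82, 77, 74], [92, 67, 63], [116, 65, 62], [125, 66, 60], [126, 67, 63], [123, 62, 59], [123, 62, 60], [125, 65, 61], [123, 63, 61], [126, 66, 63], [93, 70, 65], [77, 68, 66], [76, 70, 67], [76, 72, 68], [76, 70, 68], [77, 70, 68], [77, 70, 67], [75, 72, 69], [74, 70, 67], [76, 72, 70], [72, 67, 65], [75, 71, 68], [73, 67, 65], [75, 72, 68], [75, 68, 66], [75, 69, 66], [73, 69, 63], [73, 67, 66], [80, 73, 72], [106, 99, 91], [114, 107, 98], [113, 106, 99]]
```

```bash
python3 -m handwheel '[[[-0.8,40,0],[0,0,0.01]],[[0,39.6,0],[0,0,0]],[[0,0,-30],[0,0,0]],[[0,0,-40],[0,0,0]],[[0,0,-30],[0,0,0]],[[0,0,-15],[0,0,0]],[[0,0,-12],[0,0,0]],[[0,0,-10],[0,0,0]],[[0,0,-8],[0,0,0]],[[0,0,-2],[0,0,0]],[[0,0,0],[0,0,0]],[[0,0,0],[0,0,0]]]'
```

```text
time: 8.93
tool_pos: [639.5, -250.7, 57.6]
tcp_rot: [3.141, 0.001, 1.73]
contact_force: [0.8, 0.2, -3.4]
grip_width: 17.0
```

```bash
python3 -m handwheel '[[[0,0,-1],[0,0,0]],[[0,0,-1],[0,0,0]],[[0,0,0],[0,0,0]],[[0,0,0],[0,0,0]]]'
```

```text
time: 9.43
tool_pos: [639.8, -250.6, 55.9]
tcp_rot: [3.14, 0.001, 1.73]
contact_force: [0.6, 1.5, 3.6]
grip_width: 16.8
```

```bash
python3 -m handwheel '[[[0,0,0],[0,0,0]],[[0,0,0],[0,0,0]],[[0,0,0],[0,0,0]],[[0,0,0],[0,0,0]],[[0,0,0],[0,0,0]]]' 0
python3 -m handwheel '[[[0,0,20],[0,0,0]],[[0,0,40],[0,0,0]],[[0,0,40],[0,0,0]],[[0,-30,40],[0,0,0]],[[0,-40,5],[0,0,0]],[[0,0,0],[0,0,0]],[[0,0,0],[0,0,0]]]'
python3 - <<'E'
from fit import *
c=capture('wrist'); save(c,'w3'); pickle.dump(c,open('w3.pkl','wb'))
t=capture('top'); 
for cc in [[c],[t]]: print('slot',fit('slot',(640,-251,.15),cc,0,10,.2),'red',fit('setting',(640,-251,.15),cc,4,10,.2))
a=cv2.resize(c['img'][60:200,230:430],None,fx=3,fy=3)[:,:,::-1]; cv2.imwrite('pics/w3c.png',a)
o=get_obs(); print(o['time'],o['tool_pos'],o['tcp_rot'])
E
```

```text
time: 10.05
tool_pos: [639.2, -250.5, 55.0]
tcp_rot: [-3.142, -0.0, 1.73]
contact_force: [0.2, 0.2, 0.2]
grip_width: 62.2
time: 10.92
tool_pos: [638.9, -320.0, 199.3]
tcp_rot: [-3.141, -0.001, 1.73]
contact_force: [-0.5, 0.9, 0.1]
grip_width: 91.9
slot (array([ 6.38514863e+02, -2.51124058e+02,  1.58698123e-01]), np.float64(-196.32553135982997)) red (array([ 6.39755215e+02, -2.47698391e+02,  1.55554615e-01]), np.float64(-127.01297944528503))
slot (array([ 6.40189847e+02, -2.48842442e+02,  7.91826162e-02]), np.float64(-199.41319141458774)) red (array([ 6.48836652e+02, -2.55745914e+02,  1.53541336e-01]), np.float64(-138.2401679792971))
11.025 [ 639.20596233 -319.2301538   199.43944449] [-3.14082153e+00 -1.18545358e-03  1.73086989e+00]
```

View pics/w3c.png

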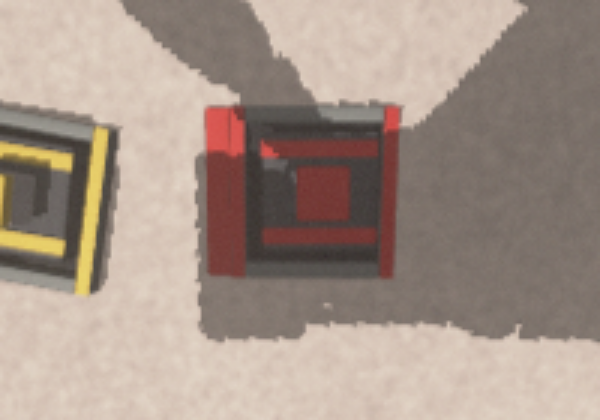

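The red block sits square inside the red slot's pocket in the crop at (320,190), with its foot clear of the walls on all sides. Floor contact was felt at TCP z ≈ 55.9. Next is the bracket.

```bash
python3 -m handwheel '[[[-17,40,0],[0,0,-0.028]],[[-17,42,0],[0,0,-0.028]],[[-17,42,0],[0,0,-0.028]],[[-17,42,0],[0,0,-0.028]],[[-17,42,0],[0,0,-0.028]],[[-17,42,0],[0,0,-0.028]],[[-17,42,0],[0,0,-0.028]],[[-17,42,0],[0,0,-0.028]],[[-17,42,0],[0,0,-0.027]],[[-17,42,0],[0,0,-0.027]],[[-17,42,0],[0,0,-0.027]],[[-17,40,0],[0,0,-0.027]]]'
python3 -m handwheel '[[[0,0,0],[0,0,0]],[[0,0,0],[0,0,0]],[[0,0,0],[0,0,0]]]'
python3 - <<'E'
from fit import *
c=capture('wrist'); save(c,'w4'); pickle.dump(c,open('w4.pkl','wb'))
t,s=[pickle.load(open(n+'.pkl','rb')) for n in ['top0','scene0']]
for cc in [[c],[c,t]]: print(fit('bracket',(435,262.5,-.17),cc,0,12,.2))
o=get_obs(); print(o['time'],o['tool_pos'],o['tcp_rot'])
E
```

```text
time: 12.52
tool_pos: [433.7, 181.5, 200.1]
tcp_rot: [3.141, -0.0, 1.398]
contact_force: [0.7, 0.2, -0.4]
grip_width: 91.9
time: 12.9
tool_pos: [435.4, 178.8, 200.0]
tcp_rot: [3.141, 0.0, 1.397]
contact_force: [-0.5, -0.1, -0.1]
grip_width: 91.9
(array([ 4.35274966e+02,  2.60891474e+02, -1.80899728e-01]), np.float64(-193.37335457456751))
(array([ 4.34971211e+02,  2.61136547e+02, -1.76464876e-01]), np.float64(-219.682275186712))
12.95 [435.49828404 178.72252142 199.97845691] [3.14155026e+00 2.06437081e-04 1.39663381e+00]
```

```bash
python3 -m handwheel '[[[0,41,0],[0,0,-0.004]],[[0,41.5,0],[0,0,0]],[[0,0,-40],[0,0,0]],[[0,0,-40],[0,0,0]],[[0,0,-40],[0,0,0]],[[0,0,-20],[0,0,0]],[[0,0,-7],[0,0,0]],[[0,0,0],[0,0,0]]]'
python3 -m handwheel '[[[0,0,0],[0,0,0]],[[0,0,0],[0,0,0]],[[0,0,0],[0,0,0]],[[0,0,0],[0,0,0]],[[0,0,0],[0,0,0]],[[0,0,0],[0,0,0]],[[0,0,0],[0,0,0]],[[0,0,0],[0,0,0]],[[0,0,0],[0,0,0]],[[0,0,0],[0,0,0]]]' 1
python3 -m handwheel '[[[0,0,10],[0,0,0]],[[0,0,30],[0,0,0]],[[0,0,40],[0,0,0]],[[0,0,0],[0,0,0]],[[0,0,0],[0,0,0]]]'
```

```text
time: 13.95
tool_pos: [435.6, 261.7, 53.1]
tcp_rot: [3.142, 0.0, 1.393]
contact_force: [-0.2, 0.3, -0.3]
grip_width: 92.1
time: 15.2
tool_pos: [435.2, 262.0, 53.0]
tcp_rot: [3.141, -0.0, 1.394]
contact_force: [-0.0, 0.4, -0.6]
grip_width: 13.5
time: 15.82
tool_pos: [434.5, 261.7, 132.4]
tcp_rot: [-3.141, 0.001, 1.394]
contact_force: [-0.2, -0.7, -3.2]
grip_width: 13.6
```

```bash
python3 -m handwheel '[[[10,-28,10],[0,0,0.018]],[[10,-28,7],[0,0,0.018]],[[10,-28,0],[0,0,0.018]],[[10,-28,0],[0,0,0.018]],[[10,-28,0],[0,0,0.018]],[[10,-28,0],[0,0,0.018]],[[10,-28,0],[0,0,0.018]],[[10,-28,0],[0,0,0.018]],[[10,-28,0],[0,0,0.018]],[[10,-27,0],[0,0,0.020]],[[0,0,0],[0,0,0]],[[0,0,0],[0,0,0]]]'
python3 -m handwheel '[[[0,0,-30],[0,0,0]],[[0,0,-30],[0,0,0]],[[0,0,-12],[0,0,0]],[[0,0,-6],[0,0,0]],[[0,0,-4],[0,0,0]],[[0,0,-2],[0,0,0]],[[0,0,0],[0,0,0]],[[0,0,0],[0,0,0]]]'
python3 - <<'E'
from fit import *
c=capture('wrist'); save(c,'w5'); pickle.dump(c,open('w5.pkl','wb'))
s=capture('scene'); 
o=get_obs(); print(o['time'],o['tool_pos'],o['tcp_rot'],o['contact_force'],o['moment'])
print(fit('fixture',(525.2,-20.8,.004),[c],0,8,.06))
x=(o['tool_pos'][0],o['tool_pos'][1],o['tcp_rot'][2]-np.pi/2-.004); print(fit('bracket',x,[s],o['tool_pos'][2]-53,10,.1))
i=c['img'].copy(); overlay(c,'fixture',(525.2,-20.8,.004),0,i); overlay(c,'bracket',x,o['tool_pos'][2]-53,i)
a=cv2.resize(i[80:320,200:440],(560,560))
j=s['img'].copy(); overlay(s,'fixture',(525.2,-20.8,.004),0,j)
b=np.zeros((560,230,3),np.uint8); b[:160]=cv2.resize(j[150:250,230:374],(230,160))
cv2.imwrite('pics/w5c.png',np.hstack([a,b])[:,:,::-1])
E
```

```text
time: 17.32
tool_pos: [534.2, -16.5, 148.8]
tcp_rot: [-3.139, -0.001, 1.575]
contact_force: [0.1, 0.3, -3.3]
grip_width: 13.9
time: 18.32
tool_pos: [535.4, -17.1, 66.4]
tcp_rot: [3.141, 0.0, 1.576]
contact_force: [1.6, -0.0, -2.9]
grip_width: 13.7
18.425 [535.37569595 -17.08110549  66.33653346] [3.14092418e+00 1.33165568e-04 1.57575917e+00] [-0.23138016  0.03384612 -3.65419042] [-0.08881954  0.03564313 -0.01735666]
(array([ 5.27148673e+02, -2.17518821e+01,  3.28895382e-02]), np.float64(-166.264361716706))
(array([ 5.45375696e+02, -1.26247837e+01,  1.00962847e-01]), np.float64(-143.1708652702989))
```

View pics/w5c.png

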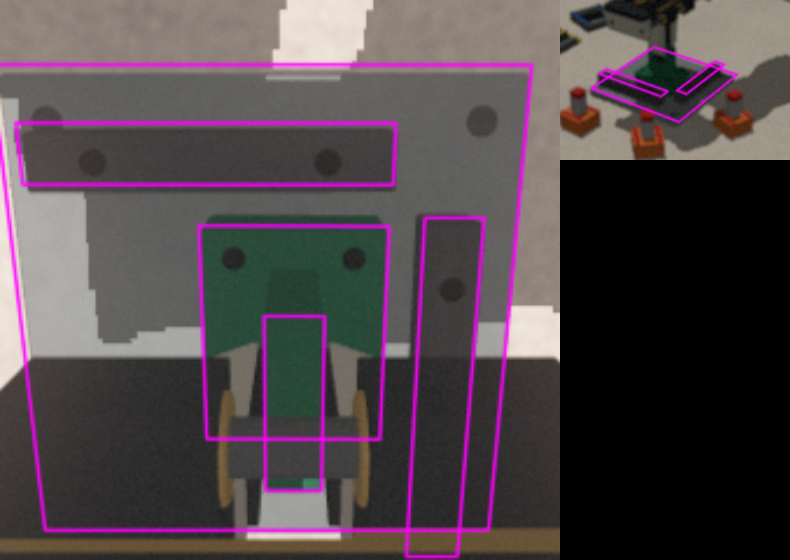

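The bracket is square and clear of both fences in the crop, with its front edge at row 220, the short fence at row 187 and the long fence's inner edge at column 420. Now I'll lower it onto the plate.

```bash
python3 -m handwheel '[[[0,0,-1],[0,0,0]],[[0,0,0],[0,0,0]],[[0,0,0],[0,0,0]]]';python3 -m handwheel '[[[0,0,-0.6],[0,0,0]],[[0,0,0],[0,0,0]],[[0,0,0],[0,0,0]]]'
```

```text
time: 18.8
tool_pos: [535.2, -17.0, 65.0]
tcp_rot: [3.142, 0.0, 1.576]
contact_force: [0.2, 0.7, -2.3]
grip_width: 13.6
time: 19.18
tool_pos: [535.4, -16.9, 64.9]
tcp_rot: [3.141, 0.0, 1.576]
contact_force: [-1.6, 1.0, 5.6]
grip_width: 13.7
```

```bash
python3 -m handwheel '[[[1.5,0,0.3],[0,0,0]],[[1.5,0,0],[0,0,0]],[[1.5,0,0],[0,0,0]],[[1.5,0,0],[0,0,0]],[[1.5,0,0],[0,0,0]],[[1,0,0],[0,0,0]],[[0,0,0],[0,0,0]],[[0,0,0],[0,0,0]]]'; python3 -m handwheel '[[[0.5,0,0],[0,0,0]],[[0.5,0,0],[0,0,0]],[[0,0,0],[0,0,0]]]'; python3 -m handwheel '[[[0.5,0,0],[0,0,0]],[[0.5,0,0],[0,0,0]],[[0,0,0],[0,0,0]]]'
```

```text
time: 20.18
tool_pos: [542.7, -16.9, 65.0]
tcp_rot: [-3.14, -0.0, 1.576]
contact_force: [-7.2, 1.0, 8.5]
grip_width: 13.8
time: 20.55
tool_pos: [543.1, -16.9, 65.1]
tcp_rot: [-3.138, -0.0, 1.576]
contact_force: [-8.9, 0.5, 11.7]
grip_width: 13.7
time: 20.92
tool_pos: [544.6, -16.9, 65.1]
tcp_rot: [-3.14, -0.0, 1.576]
contact_force: [-5.9, 1.0, 8.8]
grip_width: 13.5
```

```bash
python3 -m handwheel '[[[0,0,0.6],[0,0,0]],[[0,0,0],[0,0,0]],[[0,0,0],[0,0,0]]]'; python3 -m handwheel '[[[0.5,0,0],[0,0,0]],[[0.5,0,0],[0,0,0]],[[0,0,0],[0,0,0]],[[0,0,0],[0,0,0]]]'
```

```text
time: 21.3
tool_pos: [545.8, -17.0, 65.0]
tcp_rot: [3.142, 0.0, 1.576]
contact_force: [-1.2, -0.4, -2.1]
grip_width: 13.6
time: 21.8
tool_pos: [546.7, -17.0, 65.3]
tcp_rot: [3.142, 0.0, 1.576]
contact_force: [-0.6, 0.2, -2.7]
grip_width: 13.4
```

```bash
python3 -m handwheel '[[[0.5,0,0],[0,0,0]],[[0.5,0,0],[0,0,0]],[[0,0,0],[0,0,0]],[[0,0,0],[0,0,0]]]';  python3 -m handwheel '[[[0.5,0,0],[0,0,0]],[[0,0,0],[0,0,0]],[[0,0,0],[0,0,0]]]'
```

```text
time: 22.3
tool_pos: [547.7, -17.0, 65.3]
tcp_rot: [3.141, -0.0, 1.576]
contact_force: [0.1, 0.1, -2.1]
grip_width: 13.7
time: 22.68
tool_pos: [548.1, -17.0, 65.3]
tcp_rot: [-3.141, -0.0, 1.576]
contact_force: [-0.2, 0.4, -3.1]
grip_width: 13.7
```

```bash
python3 -m handwheel '[[[0.5,0,0],[0,0,0]],[[0.5,0,0],[0,0,0]],[[0,0,0],[0,0,0]],[[0,0,0],[0,0,0]]]';  python3 -m handwheel '[[[0.5,0,0],[0,0,0]],[[0,0,0],[0,0,0]],[[0,0,0],[0,0,0]]]'
```

```text
time: 23.18
tool_pos: [548.5, -16.9, 65.2]
tcp_rot: [-3.14, -0.0, 1.576]
contact_force: [-4.1, 0.6, -0.7]
grip_width: 13.6
time: 23.55
tool_pos: [548.6, -16.9, 65.2]
tcp_rot: [-3.139, -0.0, 1.576]
contact_force: [-6.7, -0.3, -0.2]
grip_width: 13.9
```

```bash
python3 -m handwheel '[[[-1.5,0,0],[0,0,0]],[[0,1.5,0],[0,0,0]],[[0,1.5,0],[0,0,0]],[[0,1.5,0],[0,0,0]],[[0,1.5,0],[0,0,0]],[[0,1.5,0],[0,0,0]],[[0,0,0],[0,0,0]],[[0,0,0],[0,0,0]]]';  python3 -m handwheel '[[[0,0.5,0],[0,0,0]],[[0,0.5,0],[0,0,0]],[[0,0,0],[0,0,0]],[[0,0,0],[0,0,0]]]'; python3 -m handwheel '[[[0,0.5,0],[0,0,0]],[[0,0.5,0],[0,0,0]],[[0,0,0],[0,0,0]],[[0,0,0],[0,0,0]]]'
```

```text
time: 24.55
tool_pos: [548.3, -9.4, 65.3]
tcp_rot: [3.141, -0.0, 1.576]
contact_force: [-2.8, 0.9, -3.9]
grip_width: 13.9
time: 25.05
tool_pos: [548.3, -8.5, 65.4]
tcp_rot: [3.141, 0.0, 1.576]
contact_force: [-1.8, -0.8, -2.2]
grip_width: 13.6
time: 25.55
tool_pos: [548.2, -7.5, 65.3]
tcp_rot: [3.141, -0.0, 1.576]
contact_force: [-2.1, -0.2, -3.2]
grip_width: 13.4
```

```bash
python3 -m handwheel '[[[0,0.5,0],[0,0,0]],[[0,0.5,0],[0,0,0]],[[0,0,0],[0,0,0]],[[0,0,0],[0,0,0]]]'; python3 -m handwheel '[[[0,0.5,0],[0,0,0]],[[0,0.5,0],[0,0,0]],[[0,0,0],[0,0,0]],[[0,0,0],[0,0,0]]]'; python3 -m handwheel '[[[0,0.5,0],[0,0,0]],[[0,0,0],[0,0,0]],[[0,0,0],[0,0,0]]]'
```

```text
time: 26.05
tool_pos: [548.3, -6.8, 65.4]
tcp_rot: [3.141, 0.0, 1.576]
contact_force: [-2.3, -3.7, -2.1]
grip_width: 13.4
time: 26.55
tool_pos: [548.4, -6.4, 65.6]
tcp_rot: [3.141, 0.001, 1.576]
contact_force: [-2.6, -6.8, -0.5]
grip_width: 13.6
time: 26.92
tool_pos: [548.4, -6.2, 65.6]
tcp_rot: [3.141, 0.002, 1.576]
contact_force: [-1.9, -7.0, 0.5]
grip_width: 13.8
```

```bash
python3 -m handwheel '[[[0.5,0.5,-0.2],[0,0,0]],[[0.5,0.5,-0.2],[0,0,0]],[[0.5,0,0],[0,0,0]],[[0,0,0],[0,0,0]],[[0,0,0],[0,0,0]]]'; python3 -m handwheel '[[[0.5,0.5,0],[0,0,0]],[[0,0,0],[0,0,0]],[[0,0,0],[0,0,0]]]'
```

```text
time: 27.55
tool_pos: [548.5, -6.0, 65.6]
tcp_rot: [-3.139, 0.003, 1.576]
contact_force: [-9.1, -12.6, 6.8]
grip_width: 13.8
time: 27.92
tool_pos: [548.6, -6.0, 65.6]
tcp_rot: [-3.138, 0.004, 1.576]
contact_force: [-10.9, -14.0, 7.8]
grip_width: 13.8
```

Run:
```python
from fit import *
c=capture('wrist'); s=capture('scene'); o=get_obs(); print(o['time'],o['tool_pos'],o['tcp_rot'],o['contact_force'],o['moment'])
F=(525.2+1.2,-20.8-.8,.005)
i=c['img'].copy(); overlay(c,'fixture',F,0,i); overlay(c,'bracket',(F[0]+22,F[1]+15,.005),12,i)
raw=c['img']
a=cv2.resize(i[120:300,240:420],(400,400)); b=cv2.resize(raw[120:300,240:420],(400,400))
j=s['img'].copy(); overlay(s,'fixture',F,0,j)
d=np.hstack([cv2.resize(j[160:250,240:360],(264,198)),cv2.resize(s['img'][160:250,240:360],(264,198)),cv2.resize(raw,(272,198))])
cv2.imwrite('pics/w6c.png',np.vstack([np.hstack([a,b]),d])[:,:,::-1])
```

```text
28.025 [548.57432596  -5.94121975  65.62802191] [-3.13834831  0.00367602  1.5764487 ] [ -9.48235411 -13.73197665   7.97682134] [-2.69522684  1.879579    0.02362577]
```

View pics/w6c.png

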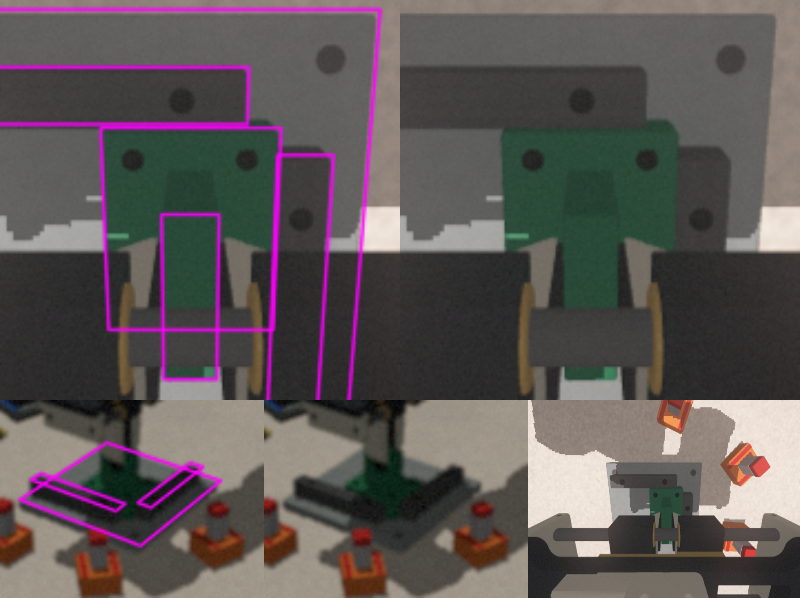

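Both images show the foot flush to the short fence (row 125) and the long fence (column 277), and the web matches the upright overlay. I'll do one steady check and then hand in.

```bash
python3 -m handwheel '[[[0.5,0,0],[0,0,0]],[[0,0,0],[0,0,0]],[[0,0,0],[0,0,0]],[[0,0,0],[0,0,0]],[[0,0,0],[0,0,0]],[[0,0,0],[0,0,0]]]'
python3 - <<'E'
from h import *
print(get_obs()['contact_force']); print(bot.close_job())
E
```

```text
time: 28.78
tool_pos: [548.6, -5.9, 65.6]
tcp_rot: [-3.137, 0.004, 1.577]
contact_force: [-12.1, -13.2, 8.6]
grip_width: 13.9
[-12.08748583 -13.20356943   8.56073882]
the job is handed in; nothing more can be done
None
```

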